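# Reset the ratchet signing board to its second notch

## Task

The signing board on the reception desk is propped too steep: by its steel handle, lift it past its top notch and press it gently up against its sprung stop until the pawl has flipped over, without forcing it hard into the stop. Then lower it under control all the way down flat, raise it again to the second notch up from flat, and leave it resting there on the pawl. Never let the board drop, and leave the other things on the desk where they are.

Things in the scene. Friction and masses are not known exactly. Their poses are not given: they have to be found in the camera images.
- stand: Fixed signing stand: steel base plate 300 x 420 x 8 mm with a grey box (170 x 260 mm, 52 mm high) under a hinged wooden board 300 x 205 x 10 mm. Origin on the desk, about midway between handle and hinge. Stand x points from the handle side to the hinge side, roughly away from the robot, y along the hinge, z up. The ratchet (toothed wheel, pawl, stop) is on the +y side.
- hinge (a point): Middle of the hinge axis, at stand (120, 0, 66) mm; the axis is parallel to stand y.
- pawl_pivot (a point): Fixed pivot of the pawl, at stand (57, 173, 116) mm. The pawl has a stem with a black ball (22 mm) 48 mm above the pivot. Engaged: stem upright, the board cannot fall past a notch. Tripped: stem leans about 46 deg to the handle side, the board can go down freely. Lowering the board the last few degrees down to flat flips the pawl back to engaged. It swings freely: give it half a second to fall over.
- board (a joint): Board angle, rad, 0 = flat, grows as the handle rises. Notch rests: 14, 24, 34, 44 deg, numbered from flat (2nd: 0.419 rad); starts in the 3rd or 4th. Rising, the pawl drops in about 1.5 deg past each rest; then let the board sink back onto it. Above the 4th notch the board meets the sprung stop somewhere from 49 to 61 deg, unseen and different each time; the pawl flips about 2 deg further.
- handle (a point): Centre of the round steel handle bar, 14 mm thick, 120 mm long, parallel to the hinge and 250 mm from it, held at both ends by side arms, 43 mm clear of the board's free edge. Bar and board lie in one plane through the hinge; flat, the bar's centre is 66 mm over the desk. The board turns freely and pulls down at the bar with about 1 to 3 N.
- stop (a joint): How far the sprung stop arm of the ratchet has yielded, rad, 0 = not touched. It is a dark arm pivoted on the hinge line that leans up beside the board on the +y side; a stepped lug at the side of the board comes up against its cross pin. At the handle it feels like a spring of about 1.2 N per mm of handle travel. The pawl flips when the push is 5 to 11 N above that of the free board; past 0.060 rad (about 17 N above the free board) the stop is strained, which is too much.
- stamp: self-inking office stamp, 50 x 34 x 72 mm, standing near the handle side of the stand; a bystander, origin at the centre of its underside
- thermometer: white pistol-shaped infrared thermometer lying on its side, about 125 x 110 x 48 mm; a bystander, origin under its barrel
- pen: white ball pen, 140 x 9 mm, lying in front of the stand; a bystander, origin at the centre of its underside
- sanitiser: clear hand-gel bottle, 60 mm wide, 160 mm tall; a bystander, origin at the centre of its underside
- pencup: black pen cup, 76 mm wide, 100 mm tall (pens to 150 mm); a bystander, origin at the centre of its underside
- mug: white mug, 80 mm wide, 90 mm tall; a bystander, origin at the centre of its underside

How it is judged:
On the way, in this order (a step that is already met when the one before it is completed fails the run):
1. the board is lifted past its top notch to its upper end (value of joint board above 0.86 rad), for 0.1 s.
2. the board lies flat (value of joint board below 0.03 rad), for 0.2 s.
At the end, for the whole second after the job is handed in: After the upper end and then flat, the board rests still in its second notch, at 24 deg from flat within 2 deg (0.385 to 0.453 rad), held by the pawl alone (value of joint board between 0.385 and 0.453 rad and velocity of joint board between -0.05 and 0.05 rad/s); the robot touches nothing.
It fails at once if the sprung stop is forced by more than 0.060 rad (about 17 N at the handle) (value of joint stop above 0.06 rad).
It fails at once if the board drops (swings down faster than 2 rad/s) (velocity of joint board below -2 rad/s).
It fails at once if a bystander is moved by more than 40 mm (distance of any of stamp, thermometer, pen, sanitiser, pencup, mug from where it was at the start of the episode above 0.04 m).
It also fails if it takes over 72 s, if anything falls off the work surface, if the arm or the gripper's body presses on something with over 40 N, if the wrist force passes 120 N, or if a joint passes its speed limit or range.

## Robot

A 6-joint arm with a two-finger parallel gripper is mounted at the origin on the work surface. World frame = base frame: x ahead of the robot, y to its left, z up, the work surface at z = 0. Lengths are in m, angles in rad, forces in N, time in s.
With the tool pointing down it reaches from about 0.3 to 1 m from the base axis. Payload 5.1 kg.
Tool frame: the origin (TCP) lies on the front face of the gripper's body, between the roots of the fingers; the fingertips stand 78 mm ahead of it and the grasp point (between the pads) lies 59 mm ahead of it; z points along the fingers, y is the direction in which the jaws open and shut (so a half turn about z gives the same grasp; the last joint's range is limited). The gripper opens to 95 mm and grips with 3 to 60 N. Pads are 20 mm wide; open, the fingers measure 119 mm over their backs; the gripper's body (75 mm by 180 mm) begins 59 mm behind the grasp point.
Start: joints at [1.138, 0.124, 1.65, -0, 1.367, -0.083], TCP at [0.223, 0.611, 0.292] pointing down, gripper open.
Joint ranges: [-2.61, 2.61], [-1.02, 2.33], [0.03, 2.71], [-1.35, 4.49], [0.32, 2.68], [-2.91, 2.91]. Speed limits (rad/s): [2.57, 2.57, 3.14, 3.14, 3.14, 3.14].

## Interface

Orientations are given as a rotation vector (axis times angle).
In Python, from workcell import robot, viewer gives the robot as it stands.
- The arm moves only by the tool move_arm, never from a script. Its argument "commands" is one flat list of numbers, 4 for each row, row after row: the shift along the tool's x, y, z in m, then the turn about the tool's z in rad. In form: [x, y, z, roll, x, y, z, roll, ...]. A call has 1 to 10 rows; each row is the pose to reach, as a shift and turn from the pose commanded when the call began, along the tool's axes at that moment; what a row does not reach only later rows make up. A row lasts 1/10 s, in which the tool goes at most 50 mm and 8.59 degrees, less where a joint would pass 70% of its speed; a pose out of reach is approached as far as the arm can. A call with a gripper value outside its range is refused whole. "gripper" is the finger opening in m, from 0 to 0.0951, set as the call begins (left out, the last holds). The fingers move at their own pace and stop on an object; "grip_force" is the grip in N (left out, the last holds). Time passes only in rows, so rows that repeat a pose let the fingers close. It gives the time, the measured TCP pose, the force and the opening at its end, in the units of the state.
- robot.get_state(): the state, without advancing time (a new reading comes with each control period).
- viewer.read_camera(name): name is "side" or "top" or "wrist"; returns a dict with "img" (480x640x3 uint8, red, green, blue), "vertical_fov" (degrees; the focal length in pixels is half the picture's height over the tangent of half this angle, whatever the lens; pixels are square), "cx", "cy" (the principal point, pixels), "R" (3x3) and "t" (3): a world point X has camera coordinates R X + t. Camera axes: x right, y down, z forward; pixel columns grow to the right and rows downward; lengths in m; the calibration is good to about 2 mm. A picture is of the moment at which its call begins. There is no depth.
- robot.hand_in(): hands the job in, once; it reports no verdict.
The state is a dict: "t": time; "joints": joint angles; "qd": joint speeds; "tau": joint torques, N m; "position": TCP position; "tcp_rot": TCP orientation; "wrist_force": force on the tool from outside, world axes, zero at the start; "wrist_torque": the same for the moment, N m; "opening": finger opening in m.
Only numpy, scipy, OpenCV 4.12 (cv2) and the standard library are available. Lean on these libraries where they do the work, as an engineer would, in place of code of your own. Each camera call takes 0.05 s, during which the arm holds its last target.

## Working session

There is one attempt and no reset: what is moved stays moved. The work goes in short steps, Python scripts to look and compute and a tool call to move; the robot and the scene stay as the last step left them, time stands still between calls to the robot, and variables do not carry over. Pictures are saved under pics/ and viewed, and the job is handed in when it is done.

Besides the shell and the picture viewer there is one more tool, called after ">>>" in YAML: its name, and indented under it one key for each argument. move_arm: Moves the arm, as the interface text tells. Its arguments: {"type":"object","properties":{"commands":{"type":"array","items":{"type":"number"}},"gripper":{"type":"number"},"grip_force":{"type":"number"}},"required":["commands"]}

```bash
ls; mkdir -p pics
python3 - <<'E'
from workcell import robot, viewer
import cv2,pickle
s=robot.get_state(); print(s)
d={}
for n in ["side","top","wrist"]:
    c=viewer.read_camera(n); d[n]=c
    cv2.imwrite(f"pics/{n}0.png",c["img"][:,:,::-1]); print(n,c["vertical_fov"],c["cx"],c["cy"],c["R"],c["t"])
pickle.dump(d,open("cam0.pkl","wb"))
E
```

```text
pics
{'t': 0.0, 'joints': array([ 1.13842315e+00,  1.24508854e-01,  1.65166066e+00,  2.45220192e-05,
        1.36753547e+00, -8.26287651e-02]), 'qd': array([ 1.18115005e-03,  1.29286794e-04, -2.71855968e-04,  3.50961027e-05,
       -4.84272239e-04, -2.92644383e-05]), 'tau': array([ 1.84102326e-03, -4.17607462e+01, -3.59934068e+01,  7.76844006e-02,
        4.91419144e-02, -1.72428095e-04]), 'position': array([0.22256314, 0.61019174, 0.29099236]), 'tcp_rot': array([-0.54649127, -3.09312397,  0.00319847]), 'wrist_force': array([-0.40486711, -0.66900712, -0.08065562]), 'wrist_torque': array([-0.00801341,  0.02387587,  0.03914275]), 'opening': 0.09479862486057183}
side 46.16556891055334 318.7104059591258 245.64992014296098 [[ 0.93649111 -0.35019842  0.01858707]
 [-0.2544589  -0.71502703 -0.65114286]
 [ 0.24131945  0.60505985 -0.75872755]] [-0.54284937  0.18123492  1.52970706]
top 45.89573157363749 313.4077734643009 235.67166331672266 [[-8.00825475e-03 -9.99966388e-01 -1.75782090e-03]
 [-9.93774017e-01  8.15399119e-03 -1.11115777e-01]
 [ 1.11126376e-01  8.57033287e-04 -9.93805914e-01]] [-0.04991249  0.59111049  1.54923701]
wrist 62.509362565061885 322.4739221942585 238.9676175113624 [[ 0.34240634  0.93954936 -0.00221398]
 [ 0.90363712 -0.32867149  0.27461794]
 [ 0.25728944 -0.09603156 -0.96155087]] [-0.64900403 -0.03141517  0.39149043]
```

View pics/side0.png

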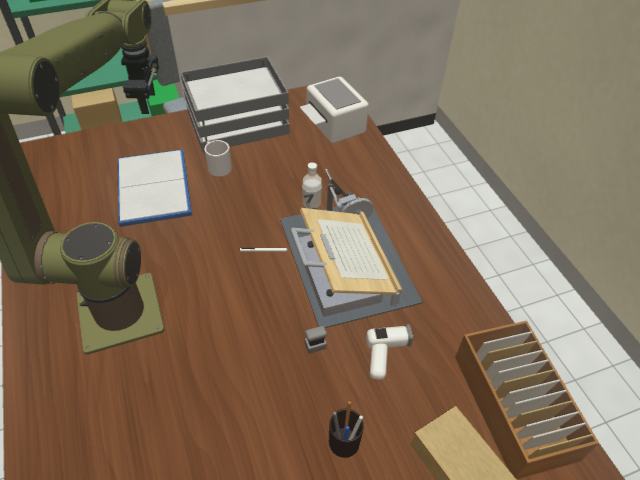

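View pics/top0.png

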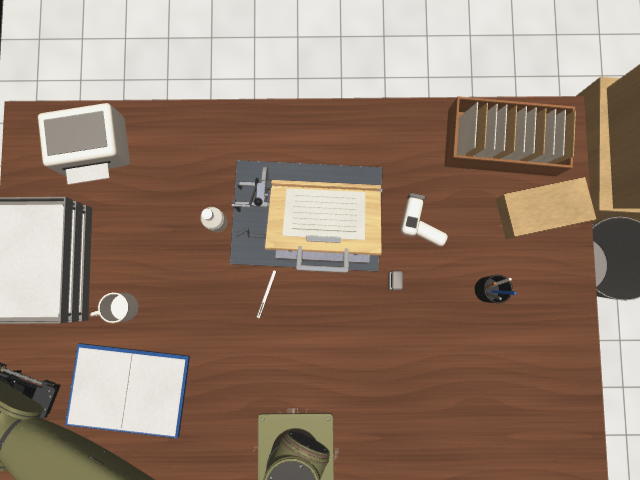

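View pics/wrist0.png

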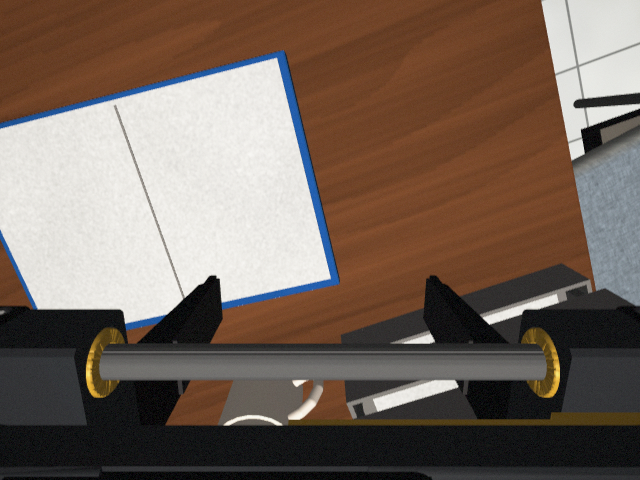

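The side and top views show the stand, with the base plate at about (237,161)–(379,270) in the top view and the handle at about (323,268). I'll enlarge both.

Run:
```python
import cv2
a=cv2.imread("pics/top0.png")[145:295,190:420]; cv2.imwrite("pics/top0c.png",cv2.resize(a,None,fx=3.4,fy=3.4,interpolation=2))
a=cv2.imread("pics/side0.png")[160:360,230:430]; cv2.imwrite("pics/side0c.png",cv2.resize(a,None,fx=3,fy=3,interpolation=2))
```

```text
(no output)
```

View pics/top0c.png

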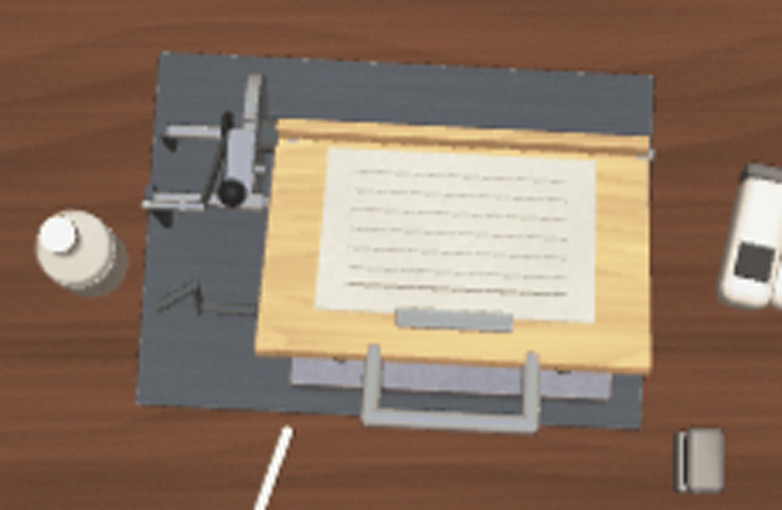

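View pics/side0c.png

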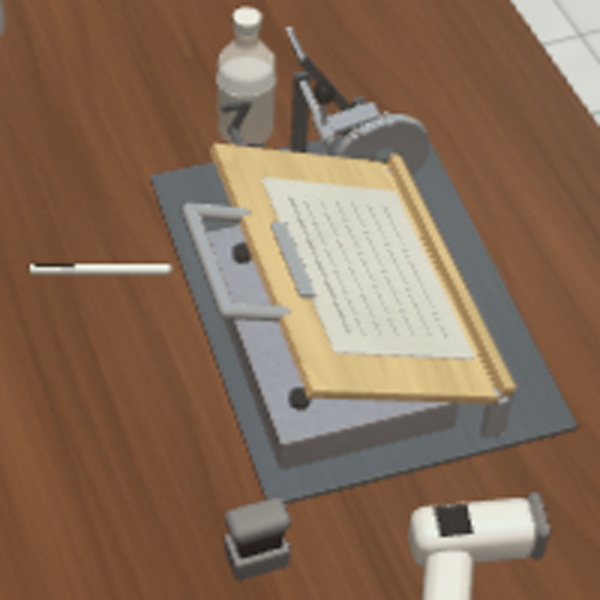

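```bash
cat > h.py <<'E'
import numpy as np, pickle
from scipy.optimize import least_squares
from scipy.spatial.transform import Rotation as Ro
def proj(c,X):
    p=np.atleast_2d(X)@c["R"].T+c["t"]; f=240/np.tan(np.radians(c["vertical_fov"]/2))
    return np.c_[c["cx"]+f*p[:,0]/p[:,2], c["cy"]+f*p[:,1]/p[:,2]]
def S2W(st,P):
    P=np.atleast_2d(P); c,s=np.cos(st[2]),np.sin(st[2])
    return np.c_[st[0]+c*P[:,0]-s*P[:,1], st[1]+s*P[:,0]+c*P[:,1], P[:,2]]
def han(th,y=0): return [.12-.25*np.cos(th),y,.066+.25*np.sin(th)]
E
python3 - <<'E'
from h import *
d=pickle.load(open("cam0.pkl","rb"))
pl=[[.15,.21,.008],[.15,-.21,.008],[-.15,-.21,.008],[-.15,.21,.008]]
T=np.array([[237.6,160.6],[381.8,167.1],[378.2,271.5],[230.3,263.8]])
Sd=np.array([[422.3,302.3],[320,327.3],[280.7,219.3]])
ht=np.array([[297.9,267.6],[347.4,269.7]]);hs=np.array([[293.3,229.3],[306.7,263.3]])
def f(p):
    H=S2W(p,[han(p[3],.055),han(p[3],-.055)])
    W=S2W(p,pl)
    return np.r_[(proj(d["top"],W)-T).ravel(),(proj(d["side"],W[1:])-Sd).ravel(),(proj(d["top"],H)-ht).ravel(),(proj(d["side"],H)-hs).ravel()]
r=least_squares(f,[.6,0,0,.6],x_scale=[.1,.1,.1,.1]);print(r.x,np.degrees(r.x[2:]));print(r.fun.round(1))
st=r.x; print(S2W(st,[han(t) for t in (0,.42,st[3],.8,.95)]))
np.save("st.npy",st)
# plate free
r2=least_squares(lambda p:f(p)[:14],st); print(r2.x[:3])
from workcell import robot
s=robot.get_state(); print(Ro.from_rotvec(s["tcp_rot"]).as_matrix())
E
```

```text
[ 0.64285206 -0.04694141 -0.03537545  0.16459746] [-2.02686384  9.43073996]
[  1.4   4.3   3.3   1.6   5.5   1.7   4.3   5.4  -0.5   2.6  -1.3   6.2
  -4.9   3.3  -9.7  -7.6 -17.7  -8.6   4.1   5.9   2.7   1.1]
[[ 0.51293339 -0.04234356  0.066     ]
 [ 0.53464757 -0.04311203  0.16794011]
 [ 0.51631018 -0.04246307  0.10696381]
 [ 0.58870928 -0.04502529  0.24533902]
 [ 0.61744719 -0.04604233  0.26935388]]
[ 0.65374633 -0.03671338 -0.05778849]
[[-9.39440060e-01  3.42712653e-01 -6.40621401e-04]
 [ 3.42713229e-01  9.39439032e-01 -1.39547225e-03]
 [ 1.23578751e-04 -1.53051197e-03 -9.99998821e-01]]
```

Run:
```python
from h import *
d=pickle.load(open("cam0.pkl","rb"))
T=np.array([[237.6,160.6],[381.8,167.1],[378.2,271.5],[230.3,263.8]])
Sd=np.array([[422.3,302.3],[320,327.3],[280.7,219.3]])
ht=np.array([[297.9,267.6],[347.4,269.7]]);hs=np.array([[293.3,229.3],[306.7,263.3]])
bt=np.array([[265.6,249.1],[381.2,254.4]]);bs=np.array([[302.3,208.7],[334,292.3]])
def f(p):
    th=p[3]
    pl=np.array([[.15,.21,.008],[.15,-.21,.008],[-.15,-.21,.008],[-.15,.21,.008]])+[p[4],p[5],0]
    H=S2W(p,[han(th,.06),han(th,-.06)]); W=S2W(p,pl)
    B=S2W(p,[[.12-.207*np.cos(th)+.005*np.sin(th),y,.066+.207*np.sin(th)+.005*np.cos(th)] for y in (.15,-.15)])
    ball=S2W(p,[.057,.173,.164])
    return np.r_[(proj(d["top"],W)-T).ravel(),(proj(d["side"],W[1:])-Sd).ravel(),(proj(d["top"],H)-ht).ravel(),(proj(d["side"],H)-hs).ravel(),
     (proj(d["top"],B)-bt).ravel(),(proj(d["side"],B)-bs).ravel(),(proj(d["top"],ball)-[258.2,201.8]).ravel(),(proj(d["side"],ball)-[338.3,191]).ravel()]
for t0 in (.4,.7):
  r=least_squares(f,[.6,0,0,t0,0,0],loss="soft_l1");print(r.x,np.degrees(r.x[2:4]));print(r.fun.round(1))
st=r.x; print(S2W(st,[han(t) for t in (0,.42,st[3],.8,.95,1.1)]))
np.save("st.npy",st)
```

```text
[ 0.60182904 -0.08438141 -0.05487203  0.41987168  0.04877811  0.05041588] [-3.1439357  24.05687541]
[-1.  -0.6  0.6 -0.5  0.7 -0.5 -0.3  0.2  0.2 -0.1 -0.7  1.5 -1.7 -0.8
  1.4 -1.  -0.8 -0.9  0.1  1.  -0.5  0.4 -0.3  0.1  0.9  0.2 -3.3 -1.2
 -1.6 -1.9  0.6 -1.2 -0.1  0.2]
[ 0.60182903 -0.08438141 -0.05487203  0.41987169  0.04877811  0.05041588] [-3.14393573 24.05687594]
[-1.  -0.6  0.6 -0.5  0.7 -0.5 -0.3  0.2  0.2 -0.1 -0.7  1.5 -1.7 -0.8
  1.4 -1.  -0.8 -0.9  0.1  1.  -0.5  0.4 -0.3  0.1  0.9  0.2 -3.3 -1.2
 -1.6 -1.9  0.6 -1.2 -0.1  0.2]
[[ 0.4720247  -0.07725163  0.066     ]
 [ 0.49371976 -0.07844328  0.16794011]
 [ 0.4937067  -0.07844256  0.16791082]
 [ 0.5477339  -0.08141012  0.24533902]
 [ 0.57644652 -0.08298722  0.26935388]
 [ 0.60842007 -0.08474344  0.28880184]]
```

```bash
cat > fit.py <<'E'
from h import *
d=pickle.load(open("cam0.pkl","rb"))
T=np.array([[237.6,160.6],[381.8,167.1],[378.2,271.5],[230.3,263.8]])
Sd=np.array([[422.3,302.3],[320,327.3],[280.7,219.3]])
ht=np.array([[297.9,267.6],[347.4,269.7]]);hs=np.array([[293.3,229.3],[306.7,263.3]])
bt=np.array([[265.6,249.1],[381.2,254.4]]);bs=np.array([[302.3,208.7],[334,292.3]])
def f(p,th):
    pl=np.array([[.15,.21,.008],[.15,-.21,.008],[-.15,-.21,.008],[-.15,.21,.008]])+[p[3],p[4],0]
    H=S2W(p,[han(th,.06),han(th,-.06)]); W=S2W(p,pl)
    B=S2W(p,[[.12-.207*np.cos(th)+.005*np.sin(th),y,.066+.207*np.sin(th)+.005*np.cos(th)] for y in (.15,-.15)])
    ball=S2W(p,[.057,.173,.164])
    return np.r_[(proj(d["top"],W)-T).ravel(),(proj(d["side"],W[1:])-Sd).ravel(),(proj(d["top"],H)-ht).ravel(),(proj(d["side"],H)-hs).ravel(),
     (proj(d["top"],B)-bt).ravel(),(proj(d["side"],B)-bs).ravel()]
if __name__=="__main__":
  for t in (14,24,34,44):
    r=least_squares(f,[.6,0,0,0,0],args=(np.radians(t),),loss="soft_l1");print(t,r.cost,r.x);print(r.fun.round(1))
  # direct triangulation of handle ends & board corners
  from scipy.optimize import least_squares as L
  for a,b in ((ht,hs),(bt,bs)):
    for i in (0,1):
      q=L(lambda X:np.r_[proj(d["top"],X)[0]-a[i],proj(d["side"],X)[0]-b[i]],[.5,0,.2]); print(q.x.round(4),q.fun.round(1))
E
python3 fit.py
```

```text
14 36.18728855551483 [ 0.61869188 -0.08093002 -0.05665637  0.03214185  0.04606978]
[-0.9 -0.8  0.7 -0.4  0.6 -0.4 -0.4  0.   0.2 -0.  -0.9  1.4 -1.5 -0.8
  0.2 -1.1 -3.4 -1.   0.8  9.7 -0.2  8.8 -0.8 -0.5 -2.3 -0.3 -2.2  5.8
 -1.3  4.3]
24 11.205274882214173 [ 0.60232947 -0.08497281 -0.05686302  0.04825008  0.05103919]
[-0.9 -0.8  0.7 -0.4  0.6 -0.4 -0.4 -0.   0.2  0.  -0.9  1.4 -1.5 -0.8
  1.6 -1.2 -0.6 -1.   0.4  1.1 -0.4  0.5 -0.1 -0.2  1.   0.2 -3.  -1.1
 -1.5 -1.8]
34 43.02795298940706 [ 0.57995243 -0.08837858 -0.05666327  0.07039736  0.05570042]
[-0.9 -0.8  0.7 -0.4  0.6 -0.4 -0.4  0.   0.2 -0.  -0.9  1.4 -1.5 -0.8
  3.1 -1.6  2.1 -1.3  0.3 -7.3 -0.2 -7.6  0.6  0.4  4.3  0.8 -4.  -7.5
 -1.9 -7.5]
44 80.27245001134709 [ 0.55276986 -0.08864619 -0.05712294  0.09752064  0.05754441]
[ -0.9  -0.8   0.8  -0.4   0.6  -0.4  -0.4  -0.    0.2   0.   -0.9   1.4
  -1.5  -0.9   3.5  -2.5   3.7  -2.2   0.4 -15.8   0.1 -15.9   0.3   0.9
   6.4   1.5  -5.2 -14.   -2.8 -13.4]
[ 0.4959 -0.0152  0.1685] [ 0.2 -0.6 -0.6  0.1]
[ 0.4894 -0.1404  0.1721] [ 0.2 -0.6 -0.6  0.1]
[0.5476 0.0677 0.1494] [ 0.4 -1.5 -1.6  0.2]
[ 0.5298 -0.23    0.1443] [ 0.2 -0.7 -0.7  0.1]
```

Run:
```python
from h import *
d=pickle.load(open("cam0.pkl","rb"))
from scipy.optimize import least_squares as L
def tri(n,a,b):
  q=L(lambda X:np.r_[proj(d["top"],X)[0]-a,proj(d["side"],X)[0]-b],[.5,0,.2]); print(n,q.x.round(4),q.fun.round(1))
tc=lambda x,y:np.array([190+x/3.4,145+y/3.4]); sc=lambda x,y:np.array([230+x/3,160+y/3])
tri("cap",tc(57,234),sc(246,14))
tri("ball",tc(232,193),sc(325,93))
tri("stamp",tc(705,445),sc(258,515))
tri("paper far L",tc(331,147),sc(388,193)) 
tri("paper far R",tc(596,157),sc(474,357))
tri("paper near L",tc(317,307),sc(263,178))
tri("paper near R",tc(594,322),sc(335,350))
tri("board far R",tc(649,137),sc(513,388))
tri("board near R",tc(650,372),sc(312,397))
tri("board near L",tc(257,354),sc(217,146))
tri("plate nearR",tc(640,430),sc(270,502))
tri("plate farR",tc(652,75),sc(577,427))
tri("plate nearL",tc(137,404),sc(152,178))
```

```text
cap [0.6356 0.2188 0.1631] [ 0.1 -0.3 -0.3  0. ]
ball [0.6667 0.0862 0.164 ] [ 0.2 -0.6 -0.7  0.1]
stamp [ 0.4708 -0.2797  0.0685] [-0.4  1.7  1.6 -0.2]
paper far L [0.7145 0.0162 0.078 ] [-0.3  0.9  1.  -0.1]
paper far R [ 0.7052 -0.197   0.0811] [-0.1  0.4  0.4 -0.1]
paper near L [0.5814 0.0235 0.1384] [ 0.1 -0.3 -0.4  0. ]
paper near R [ 0.5682 -0.1883  0.1405] [ 0.1 -0.4 -0.5  0.1]
board far R [ 0.722  -0.2401  0.0816] [-0.   0.1  0.1 -0. ]
board near R [ 0.5298 -0.23    0.1442] [ 0.2 -0.7 -0.7  0.1]
board near L [0.5476 0.0677 0.1495] [ 0.4 -1.5 -1.7  0.2]
plate nearR [ 0.4925 -0.2365  0.0119] [ 0.2 -0.8 -0.7  0.1]
plate farR [ 0.7915 -0.2532  0.0053] [ 0.1 -0.2 -0.2  0. ]
plate nearL [0.5176 0.1805 0.0039] [ 0.2 -0.7 -0.7  0.1]
```

```bash
cat >> h.py <<'E'
st0=np.load("st.npy")
def where():
    from workcell import robot
    s=robot.get_state(); R=Ro.from_rotvec(s["tcp_rot"]).as_matrix(); return s,R
def to(P,yawy=None):
    s,R=where(); v=R.T@(np.array(P)-s["position"])
    cur=np.arctan2(R[1,1],R[0,1]); r=0 if yawy is None else -(yawy-cur)
    print("shift",v.round(4),"roll",round((r+np.pi)%(2*np.pi)-np.pi,4)); return v
E
python3 -c "
from h import *
to([.493,-.078,.36],-.056)"
```

```text
shift [-0.4899 -0.5541 -0.0679] roll 1.277
```

>>> move_arm:
  commands: [-0.03, -0.035, -0.02, 0.08, -0.06, -0.07, -0.04, 0.16, -0.09, -0.105, -0.06, 0.24, -0.12, -0.14, -0.07, 0.32, -0.15, -0.17, -0.07, 0.4, -0.18, -0.205, -0.07, 0.48, -0.21, -0.24, -0.07, 0.56, -0.24, -0.275, -0.07, 0.64, -0.27, -0.31, -0.07, 0.72, -0.3, -0.345, -0.07, 0.8]

```text
t: 1.15
position: [0.3864, 0.1819, 0.3621]
tcp_rot: [1.712, 2.634, 0.001]
wrist_force: [0.8, -0.0, -0.2]
opening: 0.0952
```

```bash
python3 -c "
from h import *
to([.493,-.078,.36],-.056);s,R=where();print(s)"
```

```text
shift [-0.2808 -0.0081  0.0021] roll 0.4742
{'t': 1.15, 'joints': array([ 3.14237196e-01, -4.29093002e-01,  2.02518545e+00, -4.11783312e-05,
        1.54505352e+00, -1.03923587e-01]), 'qd': array([-1.08351098e+00, -1.49688911e-01,  1.03839010e-01, -8.22221202e-04,
        4.13295073e-02, -2.76332603e-01]), 'tau': array([  5.96229538, -18.05216789, -36.98930025,   0.11028521,
         0.21454796,   0.2358605 ]), 'position': array([0.38639545, 0.1819313 , 0.36212718]), 'tcp_rot': array([1.71180812e+00, 2.63388512e+00, 5.04756901e-04]), 'wrist_force': array([ 0.81266396, -0.04815729, -0.19622232]), 'wrist_torque': array([-0.0963597 ,  0.04477393,  0.01494313]), 'opening': 0.09524408841154315}
```

>>> move_arm:
  commands: [-0.045, -0.001, 0, 0.08, -0.09, -0.003, 0, 0.16, -0.135, -0.004, 0, 0.24, -0.18, -0.005, 0, 0.32, -0.225, -0.006, 0, 0.4, -0.265, -0.008, 0, 0.45, -0.281, -0.008, 0.002, 0.474, -0.281, -0.008, 0.002, 0.474]

```text
t: 1.95
position: [0.494, -0.0773, 0.3593]
tcp_rot: [-2.281, -2.157, 0.001]
wrist_force: [0.5, 0.3, -0.1]
opening: 0.0952
```

Run:
```python
from h import *
from workcell import viewer
import cv2
to([.493,-.078,.36],-.056);s,R=where();print(s["joints"],s["wrist_force"])
c=viewer.read_camera("wrist");pickle.dump(c,open("w1.pkl","wb"))
im=c["img"][:,:,::-1].copy();cv2.imwrite("pics/w1.png",im)
for t in (14,24,34): print(t,proj(c,S2W(st0,[han(np.radians(t),.06),han(np.radians(t),-.06)])).round(0).tolist())
```

```text
shift [-0.0007 -0.001  -0.0007] roll 0.0002
[-2.62713700e-01 -2.47033041e-01  1.89252523e+00  2.20841998e-04
  1.49815957e+00 -2.06936034e-01] [ 0.53672041  0.28695743 -0.06687754]
14 [[305.0, 150.0], [307.0, 289.0]]
24 [[322.0, 154.0], [323.0, 309.0]]
34 [[357.0, 158.0], [353.0, 334.0]]
```

View pics/w1.png

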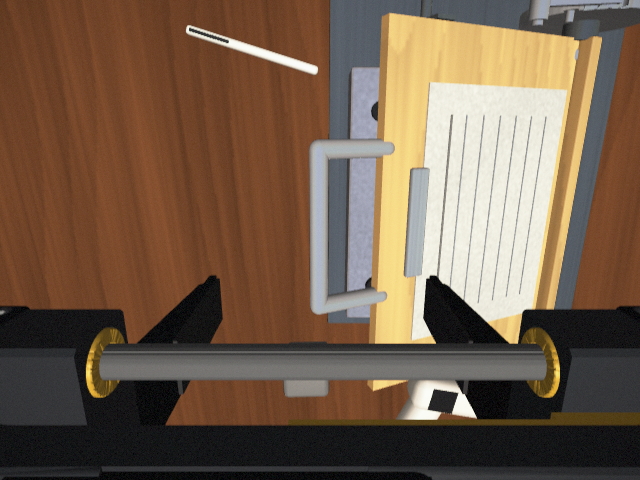

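The bar is at column 318, rows 148–306 in the wrist view. That matches about 24° rather than 34° or 44°. I'll refine the fit with this view.

Run:
```python
from h import *
import fit
w=pickle.load(open("w1.pkl","rb"))
hw=np.array([[318,146],[318,308]]); bw=np.array([[387,14],[371,389]])
pl_t=[[.7145,.0162,.078],[.7052,-.197,.0811],[.5814,.0235,.1384],[.5682,-.1883,.1405]]
def g(p):
    th=p[5]; a=fit.f(p,th)
    H=S2W(p,[han(th,.06),han(th,-.06)])
    B=S2W(p,[[.12-.207*np.cos(th)+.005*np.sin(th),y,.066+.207*np.sin(th)+.005*np.cos(th)] for y in (.15,-.15)])
    ball=S2W(p,[.057,.173,.164])
    return np.r_[a,(proj(w,H)-hw).ravel()/2,(proj(w,B)-bw).ravel()/2,(proj(fit.d["top"],ball)-[258.2,201.8]).ravel(),(proj(fit.d["side"],ball)-[338.3,191]).ravel()]
r=least_squares(g,[.6,-.08,-.05,.05,.05,.42],loss="soft_l1")
print(r.x,np.degrees(r.x[5])); print(r.fun[14:].round(1))
np.save("st.npy",r.x)
print(S2W(r.x,[han(t) for t in (0,.419,r.x[5],.8,.95,1.1)]).round(4), S2W(r.x,[.12,0,.066]))
```

```text
[ 0.60264465 -0.08292718 -0.05618353  0.04804755  0.04895774  0.41006874] 23.49520784216348
[ 0.8 -0.9 -1.5 -0.8 -0.1  1.1 -0.8  0.5 -0.9  0.1  0.2  0.4 -3.4 -1.1
 -2.  -2.   2.2  2.6  2.1 -0.8 -1.6 -0.  -1.   2.2  0.  -1.6  0.1 -0.2]
[[ 0.4728 -0.0756  0.066 ]
 [ 0.4944 -0.0768  0.1677]
 [ 0.4935 -0.0768  0.1657]
 [ 0.5486 -0.0799  0.2453]
 [ 0.5773 -0.0815  0.2694]
 [ 0.6092 -0.0833  0.2888]] [[ 0.72245531 -0.08966565  0.066     ]]
```

>>> move_arm:
  commands: [0.001, -0.002, 0.02, 0, 0.001, -0.002, 0.04, 0, 0.001, -0.003, 0.06, 0, 0.001, -0.003, 0.06, 0, 0.001, -0.003, 0.06, 0]
  gripper: 0.038
  grip_force: 10

```text
t: 2.5
position: [0.4907, -0.0736, 0.3006]
tcp_rot: [-2.277, -2.164, -0.0]
wrist_force: [-0.0, -1.0, 0.1]
opening: 0.0602
```

Run:
```python
from h import *
from workcell import viewer
import cv2
s,R=where();print(s["position"],s["opening"])
for n in("wrist","side"):
  c=viewer.read_camera(n);pickle.dump(c,open(n+"2.pkl","wb"))
  im=c["img"][:,:,::-1].copy()
  if n=="side": im=cv2.resize(im[130:330,210:430],None,fx=3,fy=3,interpolation=2)
  cv2.imwrite(f"pics/{n}2.png",im)
```

```text
[ 0.49070329 -0.07357038  0.30055244] 0.06018917188557508
```

View pics/wrist2.png

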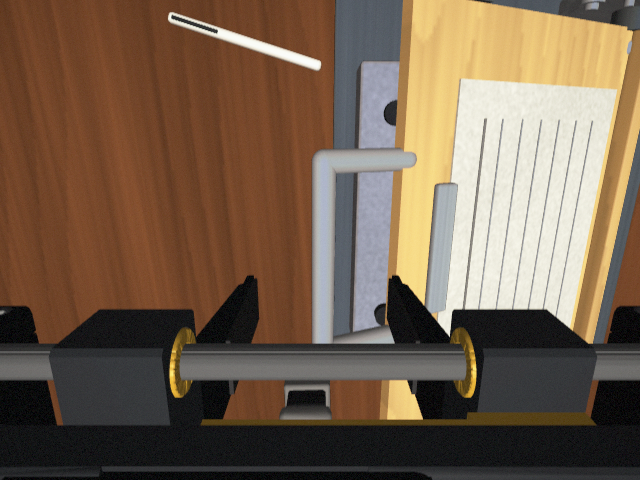

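View pics/side2.png

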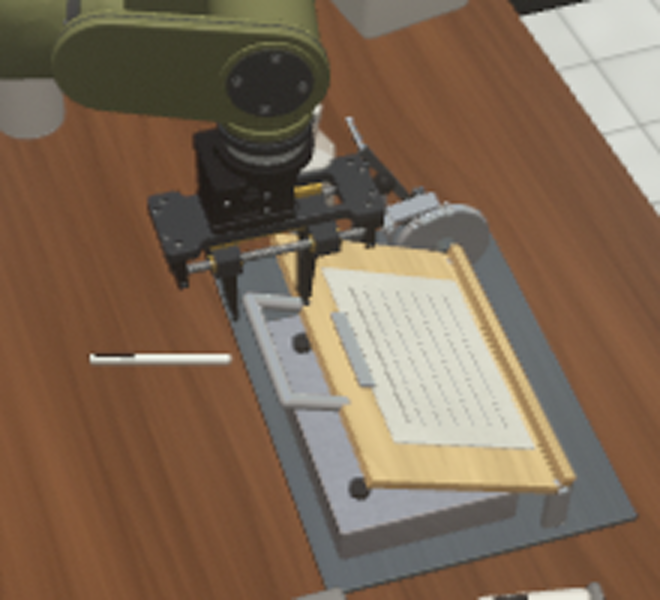

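Bar column 323 lies midway between the fingertips at 255 and 392, so the jaws are centred. I'll finish descending while the fingers close to 38 mm.

>>> move_arm:
  commands: [0, 0, 0, 0, 0, 0, 0.01, 0, 0, 0, 0.02, 0, 0, 0, 0.035, 0, 0, 0, 0.05, 0, 0, 0, 0.062, 0, 0, 0, 0.072, 0, 0, 0, 0.072, 0]

```text
t: 3.4
position: [0.49, -0.0747, 0.2259]
tcp_rot: [-2.277, -2.159, 0.003]
wrist_force: [-0.5, 0.4, -0.2]
opening: 0.0379
```

Run:
```python
from h import *
from workcell import viewer
import cv2
s,R=where();print(s["position"],s["opening"],s["wrist_force"])
for n in("wrist","side"):
  c=viewer.read_camera(n)
  im=c["img"][:,:,::-1].copy()
  if n=="side": im=cv2.resize(im[180:280,250:370],None,fx=5,fy=5,interpolation=2)
  cv2.imwrite(f"pics/{n}3.png",im)
```

```text
[ 0.48998049 -0.07465402  0.22585058] 0.0379211933539013 [-0.52276972  0.39071044 -0.22061405]
```

View pics/wrist3.png

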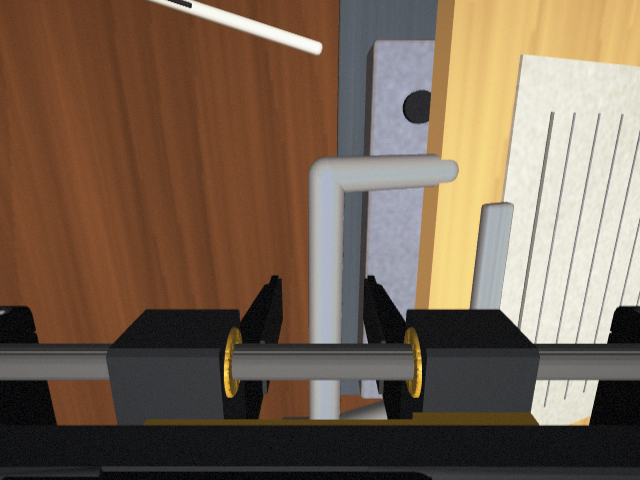

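View pics/side3.png

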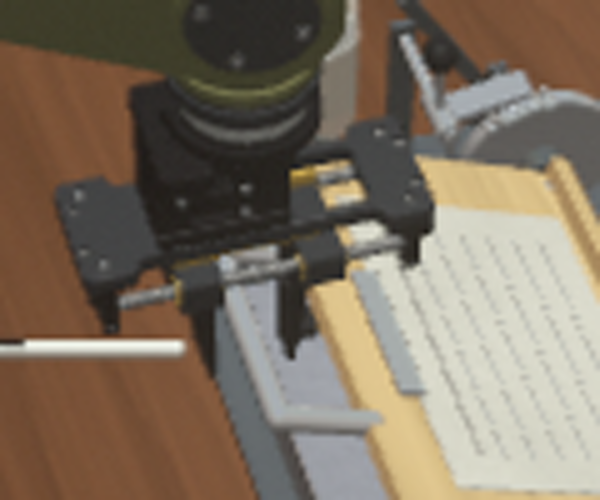

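The fingers straddle the bar at column 325, with nothing touching. Closing now.

>>> move_arm:
  commands: [0, 0, 0, 0, 0, 0, 0, 0, 0, 0, 0, 0, 0, 0, 0, 0, 0, 0, 0, 0, 0, 0, 0, 0]
  gripper: 0
  grip_force: 25

```text
t: 4.1
position: [0.4907, -0.0749, 0.2283]
tcp_rot: [-2.279, -2.161, 0.001]
wrist_force: [-2.6, -0.3, 1.9]
opening: 0.0132
```

```bash
cat > plan.py <<'E'
from h import *
import sys
# hinge from current stand fit; th list in deg -> shifts from current pose, assuming bar at grasp pt offset g
s,R=where(); st=np.load("st.npy")
h=S2W(st,[.12,0,.066])[0]; ux=np.array([np.cos(st[2]),np.sin(st[2]),0])
P=s["position"]; b=P-[0,0,.059]
dx=(b-h)@ux; dz=b[2]-h[2]
print("t",s["t"],"pos",P.round(4),"F",s["wrist_force"].round(2),"open",round(s["opening"],4),"r",round(np.hypot(dx,dz),4),"th",round(np.degrees(np.arctan2(dz,-dx)),2))
if len(sys.argv)>1:
    th0=np.arctan2(dz,-dx); r=np.hypot(dx,dz)
    for a in sys.argv[1:]:
        t=np.radians(float(a)); v=R.T@((-r*np.cos(t)+r*np.cos(th0))*ux+np.array([0,0,r*(np.sin(t)-np.sin(th0))]))
        print(a,v.round(4).tolist())
E
python3 plan.py 24.5 26 28 30 32 34 36
```

```text
t 4.1 pos [ 0.4907 -0.0749  0.2283] F [-2.6  -0.29  1.9 ] open 0.0132 r 0.2542 th 23.98
24.5 [-0.0, 0.0009, -0.0021]
26 [-0.0, 0.0038, -0.0081]
28 [-0.0, 0.0078, -0.016]
30 [-0.0, 0.0121, -0.0238]
32 [-0.0001, 0.0166, -0.0314]
34 [-0.0001, 0.0215, -0.0388]
36 [-0.0001, 0.0266, -0.0461]
```

```bash
cat > plan.py <<'E'
from h import *
import sys,os
s,R=where(); st=np.load("st.npy"); ux=np.array([np.cos(st[2]),np.sin(st[2]),0]); P=s["position"]
if not os.path.exists("ref.npy"): np.save("ref.npy",P)
ref=np.load("ref.npy"); t0=np.radians(24)
h=ref+.25*np.cos(t0)*ux-np.array([0,0,.25*np.sin(t0)])
def pose(t): t=np.radians(t); return h-.25*np.cos(t)*ux+np.array([0,0,.25*np.sin(t)])
d=P-h; dx=d@ux; dz=d[2]; th=np.arctan2(dz,-dx)
F=s["wrist_force"]; ft=F@(np.sin(th)*ux+[0,0,np.cos(th)]); fr=F@(-np.cos(th)*ux+[0,0,np.sin(th)])
print("t",s["t"],"pos",P.round(4),"F",F.round(2),"Ftan",ft.round(2),"Frad",fr.round(2),"open",round(s["opening"],4),"r",round(np.hypot(dx,dz),4),"th",round(np.degrees(th),2))
out=[]
for a in sys.argv[1:]:
    v=R.T@(pose(float(a))-P); out+=[0,round(v[1],4),round(v[2],4),0]
    print(a,v.round(4).tolist())
print(out)
E
python3 plan.py 24.5 26 28 30.5 33 35.5 38 40.5 42
```

```text
t 4.1 pos [ 0.4907 -0.0749  0.2283] F [-2.6  -0.29  1.9 ] Ftan 0.68 Frad 3.13 open 0.0132 r 0.25 th 24.0
24.5 [-0.0, 0.0009, -0.002]
26 [-0.0, 0.0037, -0.0079]
28 [-0.0, 0.0076, -0.0157]
30.5 [-0.0, 0.013, -0.0252]
33 [-0.0001, 0.0187, -0.0345]
35.5 [-0.0001, 0.0248, -0.0435]
38 [-0.0001, 0.0313, -0.0523]
40.5 [-0.0001, 0.0382, -0.0607]
42 [-0.0001, 0.0425, -0.0656]
[0, np.float64(0.0009), np.float64(-0.002), 0, 0, np.float64(0.0037), np.float64(-0.0079), 0, 0, np.float64(0.0076), np.float64(-0.0157), 0, 0, np.float64(0.013), np.float64(-0.0252), 0, 0, np.float64(0.0187), np.float64(-0.0345), 0, 0, np.float64(0.0248), np.float64(-0.0435), 0, 0, np.float64(0.0313), np.float64(-0.0523), 0, 0, np.float64(0.0382), np.float64(-0.0607), 0, 0, np.float64(0.0425), np.float64(-0.0656), 0]
```

>>> move_arm:
  commands: [0, 0.001, -0.002, 0, 0, 0.004, -0.008, 0, 0, 0.0076, -0.0157, 0, 0, 0.013, -0.0252, 0, 0, 0.0187, -0.0345, 0, 0, 0.0187, -0.0345, 0]

```text
t: 4.7
position: [0.5099, -0.076, 0.2651]
tcp_rot: [-2.279, -2.161, 0.002]
wrist_force: [-9.1, -0.6, 3.2]
opening: 0.0131
```

```bash
python3 plan.py 35 37 39 41 43 45 46 |sed 's/np.float64//g'
python3 - <<'E'
from h import *
from workcell import viewer
import cv2
c=viewer.read_camera("side"); im=c["img"][:,:,::-1]
cv2.imwrite("pics/side4.png",cv2.resize(im[130:330,230:430],None,fx=3,fy=3,interpolation=2))
E
```

```text
t 4.7 pos [ 0.5099 -0.076   0.2651] F [-9.12 -0.59  3.2 ] Ftan -2.34 Frad 9.33 open 0.0131 r 0.2508 th 33.52
35 [0.0, 0.0043, -0.0049]
37 [0.0, 0.0094, -0.012]
39 [-0.0, 0.0148, -0.0188]
41 [-0.0, 0.0204, -0.0255]
43 [-0.0, 0.0262, -0.032]
45 [-0.0001, 0.0323, -0.0383]
46 [-0.0001, 0.0354, -0.0414]
[0, (0.0043), (-0.0049), 0, 0, (0.0094), (-0.012), 0, 0, (0.0148), (-0.0188), 0, 0, (0.0204), (-0.0255), 0, 0, (0.0262), (-0.032), 0, 0, (0.0323), (-0.0383), 0, 0, (0.0354), (-0.0414), 0]
```

View pics/side4.png

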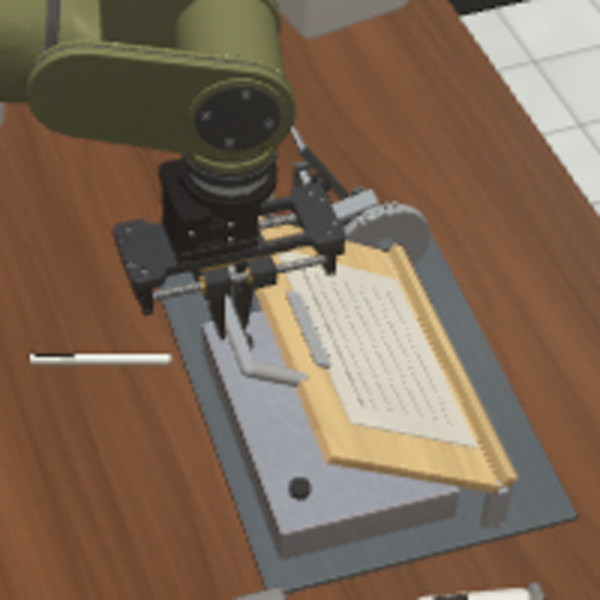

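```bash
cat > p2.py <<'E'
# usage: p2.py curth curdr  th:dr ...   (dr mm)
from h import *
import sys
s,R=where(); st=np.load("st.npy"); ux=np.array([np.cos(st[2]),np.sin(st[2]),0]); P=s["position"]
ref=np.load("ref.npy"); t0=np.radians(24)
h=ref+.25*np.cos(t0)*ux-np.array([0,0,.25*np.sin(t0)])
def pl(t,dr): t=np.radians(float(t)); r=.25+float(dr)/1000; return np.array([-r*np.cos(t),r*np.sin(t)])
d=P-h; dx=d@ux; dz=d[2]; th=np.arctan2(dz,-dx)
F=s["wrist_force"]; ft=F@(np.sin(th)*ux+[0,0,np.cos(th)]); fr=F@(-np.cos(th)*ux+[0,0,np.sin(th)])
print("t",s["t"],"Ftan",ft.round(2),"Frad",fr.round(2),"Fy",F[1].round(2),"open",round(s["opening"],4),"r",round(np.hypot(dx,dz),4),"th",round(np.degrees(th),2))
b=pl(sys.argv[1],sys.argv[2]); o=[]
for a in sys.argv[3:]:
    v=pl(*a.split(":"))-b; o+=["0",f"{v[0]:.4f}",f"{-v[1]:.4f}","0"]
print(", ".join(o))
E
python3 p2.py 33 0 34:.5 36:1 38:1.2 40:1.2 42:1.2 44:1.2 46:1.2 46:1.2
```

```text
t 4.75 Ftan -2.4 Frad 7.28 Fy 0.12 open 0.0136 r 0.2508 th 33.35
0, 0.0020, -0.0039, 0, 0, 0.0066, -0.0114, 0, 0, 0.0117, -0.0185, 0, 0, 0.0172, -0.0253, 0, 0, 0.0230, -0.0319, 0, 0, 0.0290, -0.0383, 0, 0, 0.0352, -0.0445, 0, 0, 0.0352, -0.0445, 0
```

>>> move_arm:
  commands: [0, 0.002, -0.0039, 0, 0, 0.0066, -0.0114, 0, 0, 0.0117, -0.0185, 0, 0, 0.0172, -0.0253, 0, 0, 0.023, -0.0319, 0, 0, 0.029, -0.0383, 0, 0, 0.0352, -0.0445, 0, 0, 0.0352, -0.0445, 0]

```text
t: 5.55
position: [0.5457, -0.0781, 0.3105]
tcp_rot: [2.278, 2.161, 0.001]
wrist_force: [-8.5, -0.9, 5.7]
opening: 0.0133
```

```bash
python3 p2.py 46 1.2  47:1.2 48:1.2 48.5:1.2 48.5:1.2
```

```text
t 5.55 Ftan -2.23 Frad 9.92 Fy -0.94 open 0.0133 r 0.2526 th 46.7
0, 0.0032, -0.0030, 0, 0, 0.0064, -0.0060, 0, 0, 0.0080, -0.0074, 0, 0, 0.0080, -0.0074, 0
```

```bash
python3 p2.py 46 1.2  46.5:2 47:2.5 47.5:2.5 48:2.5 48.5:2.5 48.5:2.5
```

```text
t 5.55 Ftan -2.23 Frad 9.92 Fy -0.94 open 0.0133 r 0.2526 th 46.7
0, 0.0010, -0.0021, 0, 0, 0.0023, -0.0040, 0, 0, 0.0039, -0.0055, 0, 0, 0.0055, -0.0069, 0, 0, 0.0072, -0.0084, 0, 0, 0.0072, -0.0084, 0
```

>>> move_arm:
  commands: [0, 0.001, -0.0021, 0, 0, 0.0023, -0.004, 0, 0, 0.0039, -0.0055, 0, 0, 0.0055, -0.0069, 0, 0, 0.0072, -0.0084, 0, 0, 0.0072, -0.0084, 0]

```text
t: 6.15
position: [0.5523, -0.0784, 0.3169]
tcp_rot: [2.279, 2.161, -0.0]
wrist_force: [-5.2, -2.5, 3.3]
opening: 0.0132
```

```bash
python3 p2.py 48.5 2.5  49:2.5 49.5:2.5 50:2.5 50:2.5
```

```text
t 6.15 Ftan -1.59 Frad 5.8 Fy -2.46 open 0.0132 r 0.2529 th 48.78
0, 0.0017, -0.0015, 0, 0, 0.0033, -0.0029, 0, 0, 0.0050, -0.0043, 0, 0, 0.0050, -0.0043, 0
```

>>> move_arm:
  commands: [0, 0.0015, -0.0015, 0, 0, 0.003, -0.003, 0, 0, 0.0047, -0.0045, 0, 0, 0.0047, -0.0045, 0]

```text
t: 6.55
position: [0.5571, -0.0787, 0.3213]
tcp_rot: [2.279, 2.161, -0.0]
wrist_force: [-5.5, -1.8, 2.5]
opening: 0.0132
```

```bash
python3 p2.py 50 2.8  50.5:2.8 51:2.8 51.5:2.8 51.5:2.8
```

```text
t 6.55 Ftan -2.56 Frad 5.36 Fy -1.77 open 0.0132 r 0.2532 th 50.25
0, 0.0017, -0.0014, 0, 0, 0.0034, -0.0028, 0, 0, 0.0051, -0.0042, 0, 0, 0.0051, -0.0042, 0
```

>>> move_arm:
  commands: [0, 0.0017, -0.0014, 0, 0, 0.0034, -0.0028, 0, 0, 0.0051, -0.0042, 0, 0, 0.0051, -0.0042, 0]

```text
t: 6.95
position: [0.5621, -0.079, 0.3256]
tcp_rot: [2.279, 2.161, -0.0]
wrist_force: [-4.7, -2.9, 3.3]
opening: 0.0129
```

```bash
python3 p2.py 51.5 2.8  52:2.9 52.5:3 53:3.1 53:3.1
```

```text
t 6.95 Ftan -1.54 Frad 5.4 Fy -2.92 open 0.0129 r 0.2534 th 51.76
0, 0.0017, -0.0014, 0, 0, 0.0034, -0.0029, 0, 0, 0.0051, -0.0043, 0, 0, 0.0051, -0.0043, 0
```

>>> move_arm:
  commands: [0, 0.0017, -0.0014, 0, 0, 0.0034, -0.0029, 0, 0, 0.0051, -0.0043, 0, 0, 0.0051, -0.0043, 0]

```text
t: 7.35
position: [0.5662, -0.0793, 0.3288]
tcp_rot: [-2.278, -2.16, 0.005]
wrist_force: [-8.0, -2.6, 1.5]
opening: 0.0132
```

```bash
python3 p2.py 53 3.1  53.5:3.2 54:3.3 54.5:3.4 54.5:3.4;  python3 - <<'E'
from h import *
from workcell import viewer
import cv2
c=viewer.read_camera("side"); im=c["img"][:,:,::-1]
cv2.imwrite("pics/side5.png",cv2.resize(im[130:330,230:430],None,fx=3,fy=3,interpolation=2))
c=viewer.read_camera("top"); im=c["img"][:,:,::-1]
cv2.imwrite("pics/top5.png",cv2.resize(im[145:295,210:390],None,fx=4,fy=4,interpolation=2))
E
```

```text
t 7.35 Ftan -5.3 Frad 5.94 Fy -2.61 open 0.0132 r 0.2534 th 52.92
0, 0.0017, -0.0014, 0, 0, 0.0034, -0.0028, 0, 0, 0.0052, -0.0042, 0, 0, 0.0052, -0.0042, 0
```

View pics/side5.png

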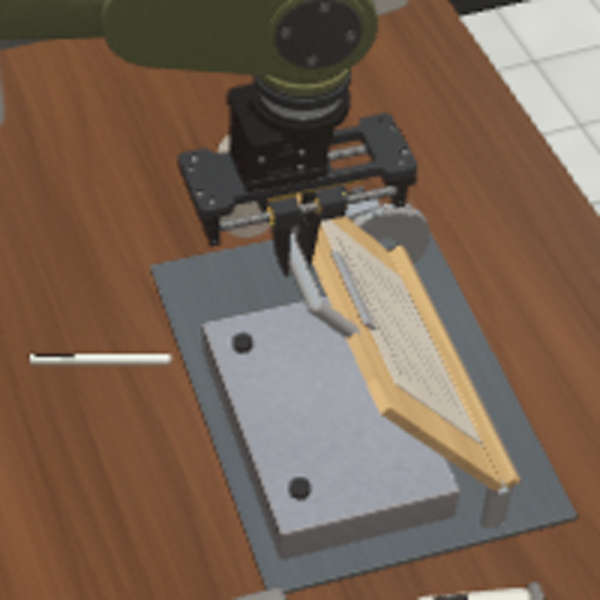

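View pics/top5.png

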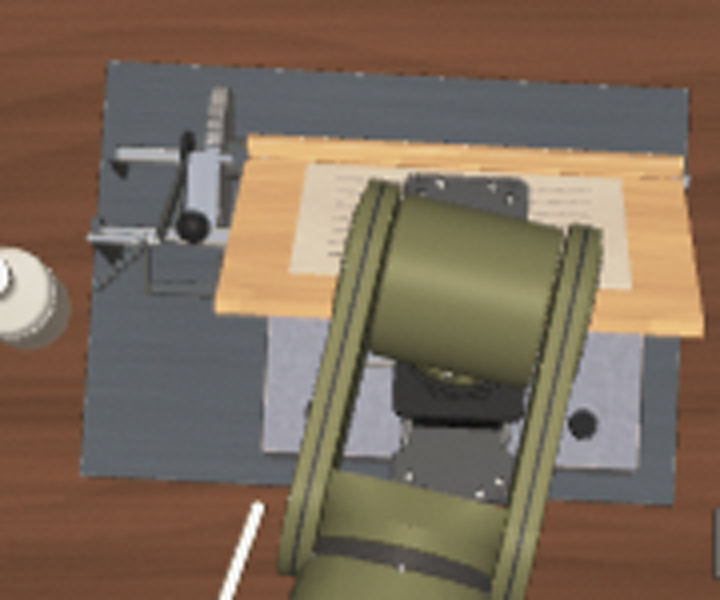

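The tangential force has risen by about 3 N, so the stop is touched. In the top view the ball at crop (192,225) is still upright. Moving on in fine steps, with the top camera watching the ball.

>>> move_arm:
  commands: [0, 0.0008, -0.0007, 0, 0, 0.0017, -0.0014, 0, 0, 0.0017, -0.0014, 0, 0, 0.0017, -0.0014, 0]

```text
t: 7.85
position: [0.5673, -0.0793, 0.3296]
tcp_rot: [-2.277, -2.159, 0.007]
wrist_force: [-10.0, -2.3, 1.4]
opening: 0.0134
```

```bash
cat > tp.py <<'E'
import sys
from h import *
from workcell import viewer
import cv2
c=viewer.read_camera("top"); im=c["img"][:,:,::-1]
cv2.imwrite(f"pics/{sys.argv[1]}.png",cv2.resize(im[155:255,220:320],None,fx=4,fy=4,interpolation=2))
E
python3 p2.py 53.5 3.1; python3 tp.py t6; python3 p2.py 53.5 3.1 53.75:3.2 54:3.2 54:3.2
```

```text
t 7.85 Ftan -7.05 Frad 7.01 Fy -2.29 open 0.0134 r 0.2534 th 53.22

t 7.9 Ftan -7.72 Frad 7.28 Fy -1.33 open 0.0131 r 0.2533 th 53.22
0, 0.0008, -0.0007, 0, 0, 0.0017, -0.0014, 0, 0, 0.0017, -0.0014, 0
```

View pics/t6.png

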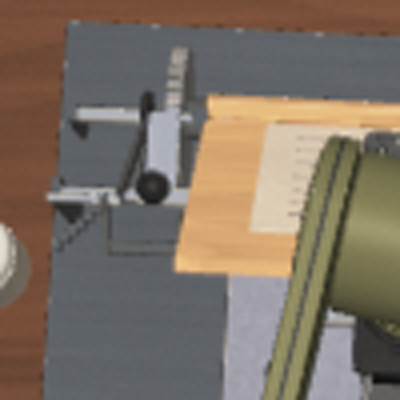

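Ball still at (152,187), upright. The push is about 5 N above free.

>>> move_arm:
  commands: [0, 0.0008, -0.0007, 0, 0, 0.0017, -0.0014, 0, 0, 0.0017, -0.0014, 0, 0, 0.0017, -0.0014, 0, 0, 0.0017, -0.0014, 0]

```text
t: 8.4
position: [0.5686, -0.0794, 0.3305]
tcp_rot: [-2.276, -2.158, 0.009]
wrist_force: [-11.4, -3.2, 0.3]
opening: 0.0136
```

```bash
python3 p2.py 54 3.2; python3 tp.py t7; python3 p2.py 54 3.2 54.25:3.2 54.5:3.2 54.5:3.2
```

```text
t 8.4 Ftan -8.85 Frad 6.88 Fy -3.2 open 0.0136 r 0.2533 th 53.58

t 8.45 Ftan -9.05 Frad 6.54 Fy -3.75 open 0.0133 r 0.2534 th 53.59
0, 0.0009, -0.0006, 0, 0, 0.0018, -0.0013, 0, 0, 0.0018, -0.0013, 0
```

View pics/t7.png

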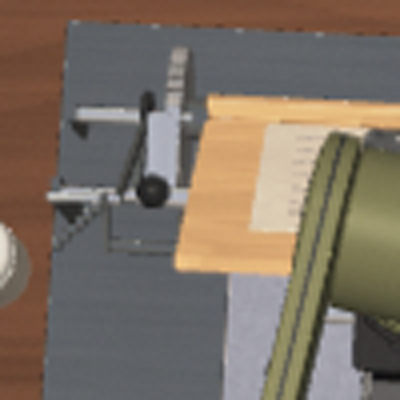

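The ball is starting to lean, now at (152,191), with the push about 7 N above free. One more small step.

>>> move_arm:
  commands: [0, 0.0009, -0.0007, 0, 0, 0.0018, -0.0013, 0, 0, 0.0018, -0.0013, 0, 0, 0.0018, -0.0013, 0, 0, 0.0018, -0.0013, 0]

```text
t: 8.95
position: [0.5699, -0.0795, 0.3315]
tcp_rot: [-2.276, -2.157, 0.01]
wrist_force: [-12.4, -2.6, 0.9]
opening: 0.0136
```

```bash
python3 p2.py 54.5 3.2; python3 tp.py t8; python3 p2.py 54.5 3.2 54.75:3.2 55:3.2 55:3.2
```

```text
t 8.95 Ftan -9.36 Frad 7.98 Fy -2.56 open 0.0136 r 0.2533 th 53.97

t 9.0 Ftan -10.31 Frad 7.03 Fy -3.4 open 0.0132 r 0.2533 th 53.97
0, 0.0009, -0.0006, 0, 0, 0.0018, -0.0013, 0, 0, 0.0018, -0.0013, 0
```

View pics/t8.png

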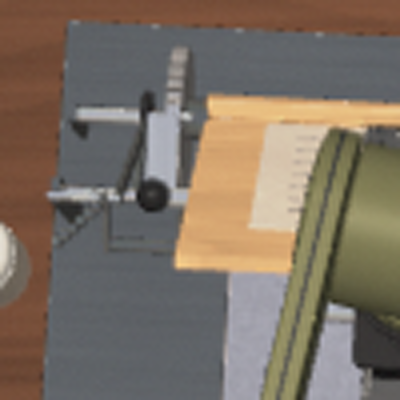

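Ball at (152,195): it leans more with each step but has not flipped. Push is about 8 N above free, so another step.

>>> move_arm:
  commands: [0, 0.0009, -0.0007, 0, 0, 0.0018, -0.0013, 0, 0, 0.0018, -0.0013, 0, 0, 0.0018, -0.0013, 0, 0, 0.0018, -0.0013, 0, 0, 0.0018, -0.0013, 0]

```text
t: 9.6
position: [0.5713, -0.0795, 0.3324]
tcp_rot: [-2.274, -2.157, 0.012]
wrist_force: [-14.1, -3.6, 0.4]
opening: 0.0132
```

```bash
python3 p2.py 55 3.2; python3 tp.py t9; python3 p2.py 55 3.2 55.25:3.2 55.5:3.2 54:3.2 52.5:3 51:2.8
```

```text
t 9.6 Ftan -11.06 Frad 8.43 Fy -3.55 open 0.0132 r 0.2533 th 54.33

t 9.65 Ftan -11.06 Frad 7.96 Fy -3.15 open 0.0129 r 0.2533 th 54.33
0, 0.0009, -0.0006, 0, 0, 0.0018, -0.0013, 0, 0, -0.0036, 0.0026, 0, 0, -0.0088, 0.0067, 0, 0, -0.0139, 0.0109, 0
```

View pics/t9.png

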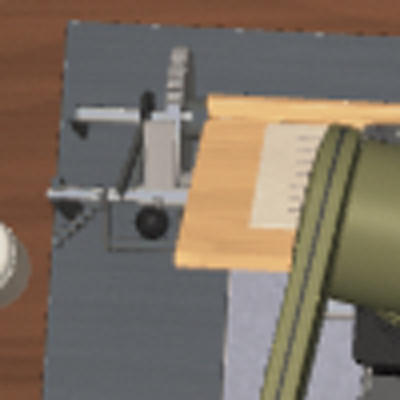

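The ball has jumped to (152,222), so the pawl has flipped. I'll hold for half a second and check.

>>> move_arm:
  commands: [0, 0, 0, 0, 0, 0, 0, 0, 0, 0, 0, 0, 0, 0, 0, 0, 0, 0, 0, 0]

```text
t: 10.15
position: [0.5713, -0.0795, 0.3324]
tcp_rot: [-2.275, -2.157, 0.012]
wrist_force: [-14.4, -3.1, 0.2]
opening: 0.0132
```

```bash
python3 tp.py t10
python3 - <<'E'
from h import *
d=pickle.load(open("cam0.pkl","rb"))["top"]
for a in (0,46):
  a=np.radians(a);print((proj(d,S2W(st0,[.057-.048*np.sin(a),.173,.116+.048*np.cos(a)]))-[220,155])*4)
E
python3 p2.py 55 3.2 54:3.2 53:3 52:2.9 51:2.8 50:2.8 49:2.6 48:2.5 47:2.5 46:2 45:1.5
```

```text
[[152.9704635  180.64328462]]
[[152.05804462 237.00386973]]
t 10.2 Ftan -10.72 Frad 7.51 Fy -3.01 open 0.0131 r 0.2533 th 54.33
0, -0.0036, 0.0026, 0, 0, -0.0070, 0.0054, 0, 0, -0.0105, 0.0081, 0, 0, -0.0139, 0.0109, 0, 0, -0.0173, 0.0138, 0, 0, -0.0205, 0.0168, 0, 0, -0.0237, 0.0198, 0, 0, -0.0270, 0.0227, 0, 0, -0.0298, 0.0261, 0, 0, -0.0326, 0.0296, 0
```

View pics/t10.png

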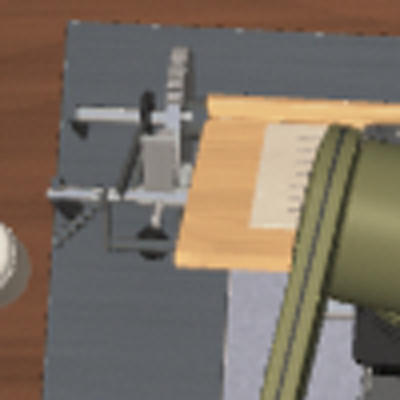

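Ball at (152,242), with 237 predicted for tripped. The pawl is over, so I'll lower under control.

>>> move_arm:
  commands: [0, -0.0036, 0.0026, 0, 0, -0.007, 0.0054, 0, 0, -0.0105, 0.0081, 0, 0, -0.0139, 0.0109, 0, 0, -0.0173, 0.0138, 0, 0, -0.0205, 0.0168, 0, 0, -0.0237, 0.0198, 0, 0, -0.027, 0.0227, 0, 0, -0.0298, 0.0261, 0, 0, -0.0326, 0.0296, 0]

```text
t: 11.2
position: [0.541, -0.0778, 0.3057]
tcp_rot: [2.279, 2.162, -0.001]
wrist_force: [-9.6, -2.5, 8.3]
opening: 0.0133
```

```bash
python3 tp.py t11; python3 p2.py 45 1.5 43.5:1.5 42:1.4 40.5:1.2 39:1.2 37.5:1 36:.8 34.5:.6 33:.5 31.5:.4 30:.3
```

```text
t 11.25 Ftan -0.89 Frad 10.79 Fy -2.36 open 0.0134 r 0.2523 th 44.94
0, -0.0046, 0.0047, 0, 0, -0.0090, 0.0096, 0, 0, -0.0132, 0.0147, 0, 0, -0.0174, 0.0198, 0, 0, -0.0213, 0.0250, 0, 0, -0.0251, 0.0304, 0, 0, -0.0287, 0.0359, 0, 0, -0.0322, 0.0414, 0, 0, -0.0357, 0.0470, 0, 0, -0.0389, 0.0527, 0
```

View pics/t11.png

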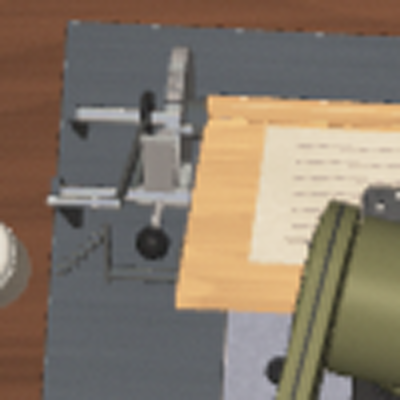

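Ball still at (152,242), tripped. Continuing down.

>>> move_arm:
  commands: [0, -0.005, 0.0047, 0, 0, -0.0096, 0.0096, 0, 0, -0.014, 0.0147, 0, 0, -0.0182, 0.0198, 0, 0, -0.0221, 0.025, 0, 0, -0.0259, 0.0304, 0, 0, -0.0295, 0.0359, 0, 0, -0.033, 0.0414, 0, 0, -0.0365, 0.047, 0, 0, -0.0397, 0.0527, 0]

```text
t: 12.25
position: [0.5015, -0.0755, 0.2513]
tcp_rot: [2.279, 2.162, 0.0]
wrist_force: [-3.1, -3.1, 0.5]
opening: 0.0133
```

```bash
python3 p2.py 30 1.1 28.5:1.1 27:1.1 25.5:1.1 24:1.1 22.5:1.1 21:1.1 19.5:1.1 18:1.1 16.5:1.1 15:1.1
```

```text
t 12.25 Ftan -0.96 Frad 2.78 Fy -3.09 open 0.0133 r 0.2507 th 29.82
0, -0.0032, 0.0057, 0, 0, -0.0063, 0.0116, 0, 0, -0.0092, 0.0174, 0, 0, -0.0119, 0.0234, 0, 0, -0.0145, 0.0295, 0, 0, -0.0170, 0.0356, 0, 0, -0.0192, 0.0417, 0, 0, -0.0214, 0.0480, 0, 0, -0.0233, 0.0542, 0, 0, -0.0251, 0.0606, 0
```

>>> move_arm:
  commands: [0, -0.0032, 0.0057, 0, 0, -0.0063, 0.0116, 0, 0, -0.0092, 0.0174, 0, 0, -0.0119, 0.0234, 0, 0, -0.0145, 0.0295, 0, 0, -0.017, 0.0356, 0, 0, -0.0192, 0.0417, 0, 0, -0.0214, 0.048, 0, 0, -0.0233, 0.0542, 0, 0, -0.0251, 0.0606, 0]

```text
t: 13.25
position: [0.477, -0.074, 0.191]
tcp_rot: [2.279, 2.161, 0.003]
wrist_force: [5.1, -2.3, -2.5]
opening: 0.0134
```

```bash
python3 tp.py t12; python3 p2.py 15 1.1 14:1.1 13:1.1 12:1.1 11:1.1 10:1.1 9:1.1 8:1.1 7:1.1 6:1.1
```

```text
t 13.3 Ftan -2.09 Frad -8.35 Fy -2.27 open 0.0137 r 0.2504 th 14.63
0, -0.0011, 0.0042, 0, 0, -0.0021, 0.0085, 0, 0, -0.0031, 0.0128, 0, 0, -0.0039, 0.0171, 0, 0, -0.0047, 0.0214, 0, 0, -0.0055, 0.0257, 0, 0, -0.0061, 0.0300, 0, 0, -0.0067, 0.0344, 0, 0, -0.0072, 0.0387, 0
```

View pics/t12.png

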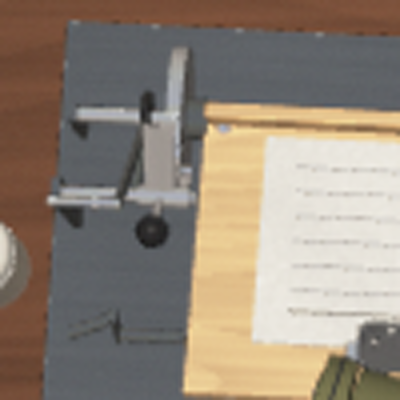

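The ball is at (152,231), still leaning, and starting to come back. The radial pull has changed sign, so I'll trim inward slightly.

>>> move_arm:
  commands: [0, -0.0006, 0.0042, 0, 0, -0.0011, 0.0085, 0, 0, -0.0021, 0.0128, 0, 0, -0.0029, 0.0171, 0, 0, -0.0037, 0.0214, 0, 0, -0.0045, 0.0257, 0, 0, -0.0051, 0.03, 0, 0, -0.0057, 0.0344, 0, 0, -0.0062, 0.0387, 0]

```text
t: 14.2
position: [0.4706, -0.0737, 0.1522]
tcp_rot: [2.279, 2.162, 0.001]
wrist_force: [5.0, 0.8, -2.2]
opening: 0.0133
```

```bash
python3 p2.py 6 0 5:0 4:0 3:0 2:0 2:0
python3 - <<'E'
from workcell import viewer
import cv2
c=viewer.read_camera("side"); im=c["img"][:,:,::-1]
cv2.imwrite("pics/s13.png",cv2.resize(im[150:350,230:430],None,fx=3,fy=3,interpolation=2))
E
```

```text
t 14.2 Ftan -1.66 Frad -5.15 Fy 0.84 open 0.0133 r 0.2499 th 5.88
0, -0.0004, 0.0043, 0, 0, -0.0008, 0.0087, 0, 0, -0.0010, 0.0130, 0, 0, -0.0012, 0.0174, 0, 0, -0.0012, 0.0174, 0
```

View pics/s13.png

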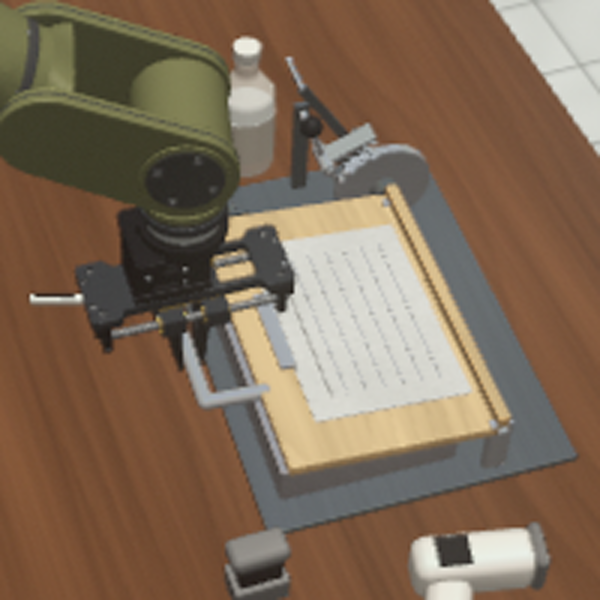

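The board is nearly flat. I'll take the last 6° slowly and watch for the contact force.

>>> move_arm:
  commands: [0, -0.0002, 0.0043, 0, 0, -0.0005, 0.0087, 0, 0, -0.0007, 0.013, 0, 0, -0.0009, 0.0174, 0, 0, -0.0009, 0.0174, 0]

```text
t: 14.75
position: [0.4697, -0.0737, 0.1345]
tcp_rot: [2.279, 2.161, 0.001]
wrist_force: [4.5, 0.8, -1.4]
opening: 0.0133
```

```bash
python3 tp.py t14; python3 p2.py 2 0 1.5:0 1:0 .5:0 0:0 -.5:0
```

```text
t 14.8 Ftan -2.14 Frad -4.88 Fy 1.54 open 0.0136 r 0.2495 th 1.86
0, -0.0001, 0.0022, 0, 0, -0.0001, 0.0044, 0, 0, -0.0001, 0.0065, 0, 0, -0.0002, 0.0087, 0, 0, -0.0001, 0.0109, 0
```

View pics/t14.png

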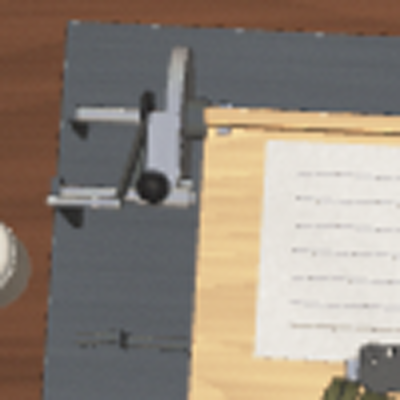

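Ball at (152,187): the pawl has flipped back to engaged. Lowering to contact.

>>> move_arm:
  commands: [0, 0, 0.0022, 0, 0, 0, 0.0044, 0, 0, 0, 0.0065, 0, 0, 0, 0.0085, 0, 0, 0, 0.0085, 0]

```text
t: 15.3
position: [0.47, -0.0738, 0.1309]
tcp_rot: [-2.277, -2.161, 0.003]
wrist_force: [-10.6, 4.0, 28.3]
opening: 0.013
```

```bash
python3 p2.py 0 0 -.5:0
```

```text
t 15.3 Ftan 28.1 Frad 11.27 Fy 4.02 open 0.013 r 0.2491 th 0.99
0, 0.0000, 0.0022, 0
```

>>> move_arm:
  commands: [0, 0, -0.002, 0, 0, 0, -0.002, 0, 0, 0, -0.002, 0, 0, 0, -0.002, 0]

```text
t: 15.7
position: [0.4699, -0.0738, 0.1311]
tcp_rot: [-2.279, -2.162, 0.001]
wrist_force: [-4.4, 3.0, 15.5]
opening: 0.0134
```

```bash
python3 p2.py 0.5 0 -.5:0;python3 - <<'E'
from workcell import viewer
import cv2
c=viewer.read_camera("side"); im=c["img"][:,:,::-1]
cv2.imwrite("pics/s15.png",cv2.resize(im[150:350,230:430],None,fx=3,fy=3,interpolation=2))
E
```

```text
t 15.7 Ftan 15.46 Frad 4.79 Fy 3.02 open 0.0134 r 0.2493 th 1.03
0, 0.0000, 0.0044, 0
```

View pics/s15.png

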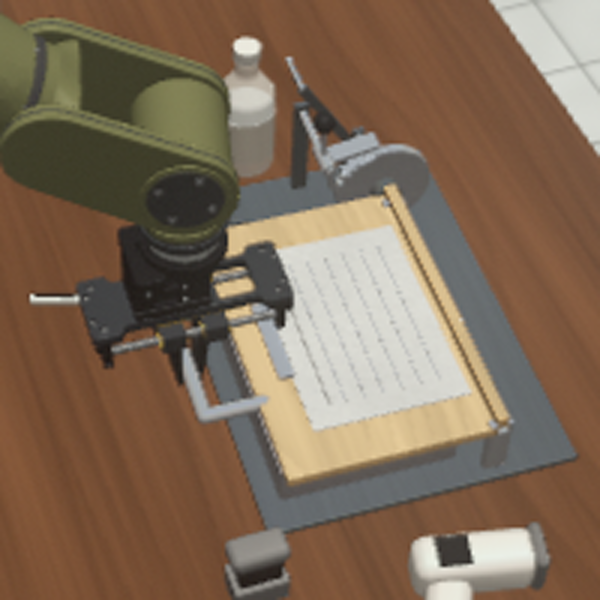

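Board is flat and pressed to contact, with +15 N up on the tool. Measured pose gives a model bias of about +1°. Raising now to about 28° true (model 29), past the second notch's 25.5° and below the third's 35.5°.

```bash
python3 p2.py 0.5 0 1.5:0 3:0 5:0 7:0 9:0 11:0 13:0 15:0 17:.2 19:.4;python3 p2.py 19 .4 21:.5 23:.7 25:.9 27:1 28:1.1 29:1.1 29:1.1
```

```text
t 15.75 Ftan 15.02 Frad 4.99 Fy 2.67 open 0.0134 r 0.2493 th 1.04
0, 0.0001, -0.0044, 0, 0, 0.0003, -0.0109, 0, 0, 0.0009, -0.0196, 0, 0, 0.0019, -0.0283, 0, 0, 0.0031, -0.0369, 0, 0, 0.0046, -0.0455, 0, 0, 0.0064, -0.0541, 0, 0, 0.0085, -0.0625, 0, 0, 0.0107, -0.0710, 0, 0, 0.0132, -0.0793, 0
t 15.75 Ftan 15.02 Frad 4.99 Fy 2.67 open 0.0134 r 0.2493 th 1.04
0, 0.0029, -0.0082, 0, 0, 0.0060, -0.0164, 0, 0, 0.0094, -0.0245, 0, 0, 0.0131, -0.0324, 0, 0, 0.0150, -0.0364, 0, 0, 0.0171, -0.0402, 0, 0, 0.0171, -0.0402, 0
```

>>> move_arm:
  commands: [0, 0.0001, -0.0044, 0, 0, 0.0003, -0.0109, 0, 0, 0.0009, -0.0196, 0, 0, 0.0019, -0.0283, 0, 0, 0.0031, -0.0369, 0, 0, 0.0046, -0.0455, 0, 0, 0.0064, -0.0541, 0, 0, 0.0085, -0.0625, 0, 0, 0.0107, -0.071, 0, 0, 0.0132, -0.0793, 0]

```text
t: 16.75
position: [0.4819, -0.0745, 0.2078]
tcp_rot: [-2.278, -2.16, 0.004]
wrist_force: [-0.4, -1.7, -3.0]
opening: 0.0133
```

```bash
python3 p2.py 19 .4
```

```text
t 16.75 Ftan -2.89 Frad -0.67 Fy -1.71 open 0.0133 r 0.2507 th 18.88
```

>>> move_arm:
  commands: [0, 0.0029, -0.0082, 0, 0, 0.006, -0.0164, 0, 0, 0.0094, -0.0245, 0, 0, 0.0131, -0.0324, 0, 0, 0.015, -0.0364, 0, 0, 0.0171, -0.0402, 0, 0, 0.0171, -0.0402, 0]

```text
t: 17.45
position: [0.4988, -0.0754, 0.2489]
tcp_rot: [-2.277, -2.16, 0.005]
wrist_force: [-8.5, -2.2, 1.7]
opening: 0.013
```

```bash
python3 tp.py t16; python3 p2.py 29 1.1 28.5:1.1 28:1 27.5:1 27:1 26.5:1 26:.9
python3 - <<'E'
from workcell import viewer
import cv2
c=viewer.read_camera("side"); im=c["img"][:,:,::-1]
cv2.imwrite("pics/s16.png",cv2.resize(im[150:350,230:430],None,fx=3,fy=3,interpolation=2))
E
```

```text
t 17.5 Ftan -1.45 Frad 7.77 Fy -1.63 open 0.0133 r 0.2519 th 28.99
0, -0.0011, 0.0019, 0, 0, -0.0020, 0.0039, 0, 0, -0.0030, 0.0058, 0, 0, -0.0040, 0.0078, 0, 0, -0.0050, 0.0097, 0, 0, -0.0059, 0.0117, 0
```

View pics/t16.png

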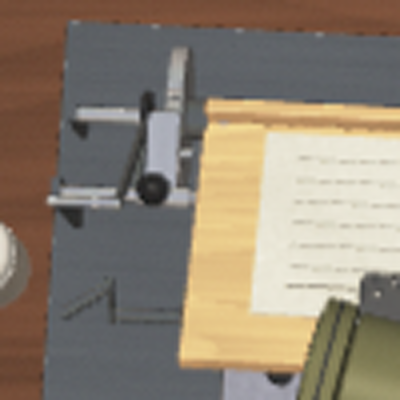

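View pics/s16.png

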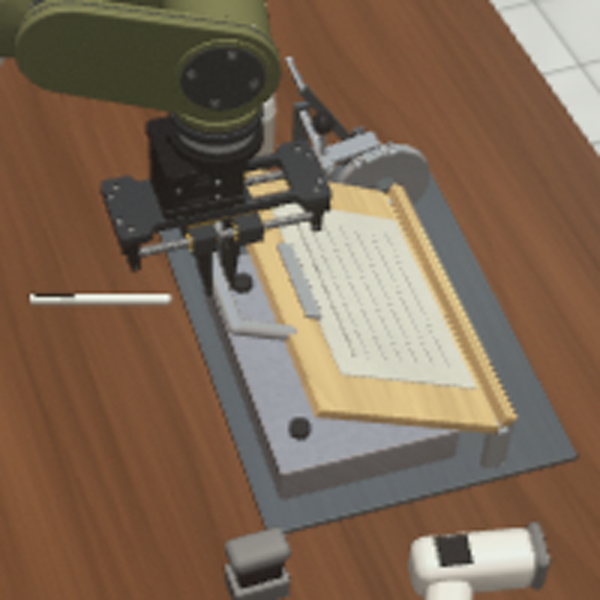

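The pawl is upright with the ball at (152,187), and the board is at about 28°. Letting it sink back onto the pawl.

>>> move_arm:
  commands: [0, -0.0011, 0.0019, 0, 0, -0.002, 0.0039, 0, 0, -0.003, 0.0058, 0, 0, -0.004, 0.0078, 0, 0, -0.005, 0.0097, 0, 0, -0.0059, 0.0117, 0, 0, -0.0059, 0.0117, 0]

```text
t: 18.25
position: [0.4928, -0.0751, 0.2367]
tcp_rot: [-2.277, -2.16, 0.004]
wrist_force: [-7.2, -1.3, 2.1]
opening: 0.0135
```

```bash
python3 p2.py 26 .9 25.5:.9 25:.9 24.5:.9 24:.9
```

```text
t 18.25 Ftan -1.21 Frad 7.3 Fy -1.34 open 0.0135 r 0.2516 th 25.95
0, -0.0010, 0.0020, 0, 0, -0.0019, 0.0040, 0, 0, -0.0028, 0.0059, 0, 0, -0.0037, 0.0079, 0
```

>>> move_arm:
  commands: [0, -0.0012, 0.002, 0, 0, -0.0022, 0.004, 0, 0, -0.0022, 0.004, 0]

```text
t: 18.55
position: [0.4911, -0.075, 0.2331]
tcp_rot: [-2.278, -2.161, 0.003]
wrist_force: [-6.6, -1.1, 1.6]
opening: 0.0133
```

```bash
python3 p2.py 25 1.2 24.75:1.2 24.5:1.2 24.25:1.2 24:1.2
```

```text
t 18.55 Ftan -1.29 Frad 6.56 Fy -1.14 open 0.0133 r 0.2516 th 25.03
0, -0.0005, 0.0010, 0, 0, -0.0009, 0.0020, 0, 0, -0.0014, 0.0030, 0, 0, -0.0018, 0.0040, 0
```

>>> move_arm:
  commands: [0, -0.0006, 0.001, 0, 0, -0.0012, 0.002, 0, 0, -0.0012, 0.002, 0]

```text
t: 18.85
position: [0.4905, -0.0749, 0.232]
tcp_rot: [-2.279, -2.162, 0.001]
wrist_force: [-5.9, 0.2, 4.3]
opening: 0.0133
```

```bash
python3 p2.py 24.5 1.2 24.25:1.2 24:1.2 23.75:1.2 23.5:1.2
```

```text
t 18.85 Ftan 1.4 Frad 7.13 Fy 0.17 open 0.0133 r 0.2517 th 24.74
0, -0.0005, 0.0010, 0, 0, -0.0009, 0.0020, 0, 0, -0.0013, 0.0030, 0, 0, -0.0018, 0.0040, 0
```

>>> move_arm:
  commands: [0, -0.0006, 0.001, 0, 0, -0.0008, 0.0015, 0, 0, -0.0008, 0.0015, 0, 0, -0.0008, 0.0015, 0]

```text
t: 19.25
position: [0.4901, -0.0749, 0.231]
tcp_rot: [2.279, 2.161, 0.001]
wrist_force: [-5.3, -0.7, 4.9]
opening: 0.0132
```

```bash
python3 p2.py 24.5 1.2; python3 tp.py t17
```

```text
t 19.25 Ftan 2.28 Frad 6.82 Fy -0.74 open 0.0132 r 0.2517 th 24.51
```

View pics/t17.png

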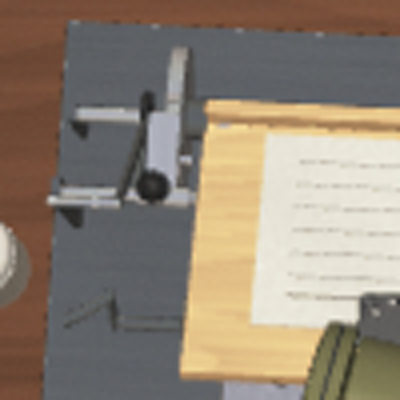

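>>> move_arm:
  commands: [0, -0.0003, 0.001, 0, 0, -0.0006, 0.002, 0, 0, -0.0006, 0.002, 0, 0, -0.0006, 0.002, 0]

```text
t: 19.7
position: [0.4895, -0.0748, 0.2295]
tcp_rot: [2.279, 2.162, 0.001]
wrist_force: [-7.2, 0.6, 7.7]
opening: 0.0136
```

```bash
python3 p2.py 24 1.2
```

```text
t 19.7 Ftan 4.05 Frad 9.77 Fy 0.58 open 0.0136 r 0.2516 th 24.14
```

The support force rises with no further travel, so the board is on the pawl, at the same pose as the start reference. Releasing.

>>> move_arm:
  commands: [0, 0, 0, 0, 0, 0, 0, 0, 0, 0, 0, 0, 0, 0, 0, 0, 0, 0, 0, 0, 0, 0, 0, 0]
  gripper: 0.038

```text
t: 20.3
position: [0.4891, -0.0747, 0.2267]
tcp_rot: [-2.279, -2.162, 0.0]
wrist_force: [-0.1, 0.2, 0.9]
opening: 0.0379
```

```bash
python3 p2.py 24 1.2
python3 - <<'E'
from workcell import viewer
import cv2
for n in ("wrist",):
  c=viewer.read_camera(n); cv2.imwrite(f"pics/{n}18.png",c["img"][:,:,::-1])
E
```

```text
t 20.3 Ftan 0.75 Frad 0.42 Fy 0.21 open 0.0379 r 0.2508 th 23.51
```

View pics/wrist18.png

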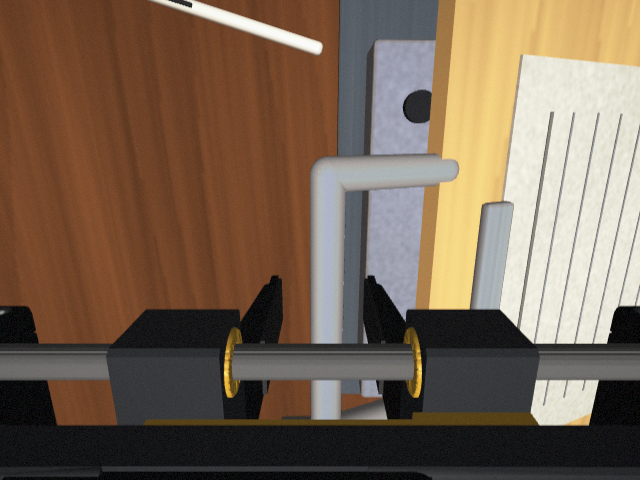

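The view matches the one before the grasp, with the bar at column 326 and clear of both fingers. Retreating straight up.

>>> move_arm:
  commands: [0, 0, -0.02, 0, 0, 0, -0.05, 0, 0, 0, -0.09, 0, 0, 0, -0.13, 0, 0, 0, -0.16, 0, 0, 0, -0.18, 0, 0, 0, -0.18, 0, 0, 0, -0.18, 0]

```text
t: 21.15
position: [0.489, -0.0748, 0.4062]
tcp_rot: [-2.279, -2.162, 0.0]
wrist_force: [-0.2, 0.9, -0.8]
opening: 0.0378
```

Run:
```python
from h import *
from workcell import viewer
import cv2
s,R=where();print(s["t"],s["position"],s["wrist_force"])
c=viewer.read_camera("side"); a=cv2.imread("pics/side0.png"); b=c["img"][:,:,::-1]
cv2.imwrite("pics/s19.png",np.hstack([cv2.resize(x[160:360,230:430],None,fx=2,fy=2,interpolation=2) for x in (a,b)]))
c=viewer.read_camera("top"); a=cv2.imread("pics/top0.png"); b=c["img"][:,:,::-1]
cv2.imwrite("pics/t19.png",np.vstack([cv2.resize(x[145:295,180:420],None,fx=2,fy=2,interpolation=2) for x in (a,b)]))
```

```text
21.15 [ 0.48900031 -0.07477873  0.40623341] [-0.19609663  0.91204157 -0.82433149]
```

View pics/s19.png

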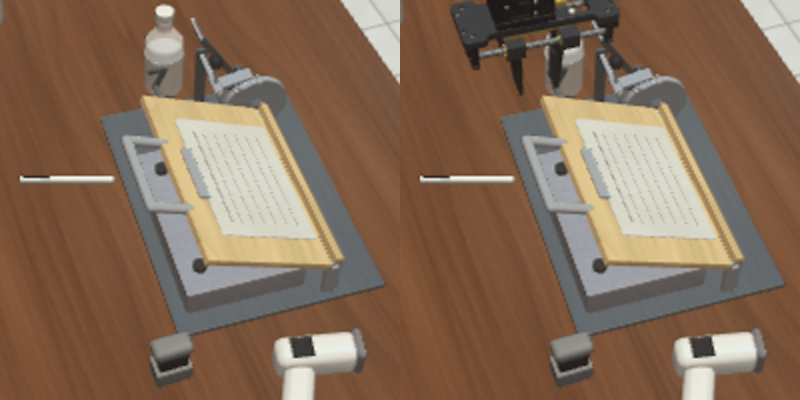

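View pics/t19.png

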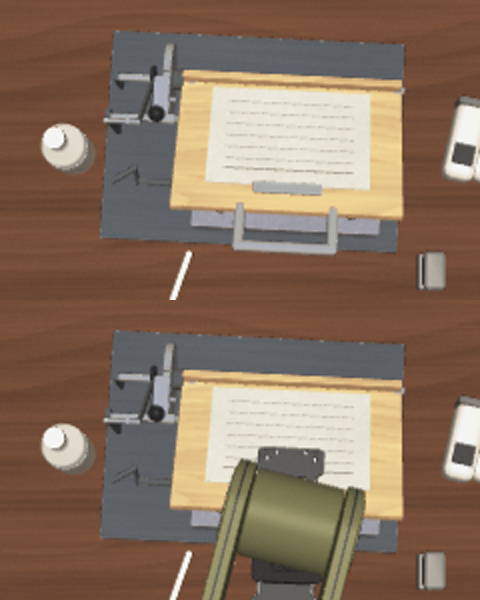

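The final pictures match the notch pose: pawl stem upright, bystanders unmoved, gripper about 0.18 m above the bar. Pawl contact at z ≈ 0.2325 less flat at 0.131 over a 250 mm radius gives about 24°. Handing in.

```bash
python3 -c "
from workcell import robot
print(robot.hand_in())"
```

```text
the job is handed in; nothing more can be done
None
```

I handed the job in at about 21 s. The board is resting on the pawl in the second notch, about 24° from flat, with the gripper open and about 0.18 m above the bar.

- **Upper end:** I gripped the handle and raised the board until it met the sprung stop at about 53°. I pressed on in small steps to about 54°, at roughly 9 N above the free board (limit about 17 N). The pawl ball then fell from upright to fully tripped in the top view.
- **Flat:** I lowered the board at about 0.25 rad/s in the faster stretches. The pawl flipped back near flat, and the board met firm contact, with a brief push of about 28 N. It stayed flat for about 0.4 s.
- **Second notch:** I raised it to about 28°, then let it sink until the pawl carried it. The handle height above flat gives about 24.0°. The last pictures show the pawl stem upright and the board still. The stamp, sanitiser, pen and thermometer look unmoved, and the arm stayed well clear of the mug and pen cup, which those pictures do not cover.

Three readings did not agree:
- **Starting notch:** the brief says the board starts in the 3rd or 4th notch. The pictures and the later flat contact both put it at about 24° from the start, so it ended where it began.
- **Bar slip:** at flat my angle model read about 1° too high. The bar had slipped about 4 mm in the pads, and I corrected for that using the flat contact.
- **Sideways load:** there was a steady pull or push of 5 to 11 N along the board, from small errors in my estimate of the hinge position.

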